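# Build up the electronics stack and hold the turntable's index plunger out

## Robot

A 6-joint arm with a two-finger parallel gripper is mounted at the origin on the work surface. World frame = base frame: x ahead of the robot, y to its left, z up, the work surface at z = 0. Lengths are in m, angles in degrees, forces in N, time in s.
With the tool pointing down it reaches from about 0.4 to 0.825 m from the base axis. Payload 7 kg.
Tool frame: the origin (TCP) lies midway between the tips of the shut fingers; the grasp point (between the pads) lies 19 mm behind it; z points along the fingers, y is the line along which they close (so a half turn about z gives the same grasp; the last joint's range is limited). The gripper opens to 88 mm and grips with 3 to 60 N. Pads are 19 mm wide; open, the fingers measure 130 mm over their backs; the gripper's body (78 mm by 193 mm) begins 47 mm behind the grasp point.
Start: joints at [80.735, 20.546, 0.682, 0, -70.136, -16.507], TCP at [0.293, 0.608, 0.227] pointing down, gripper open.
Joint ranges: [-176.03, 176.03], [-82.01, 121.73], [-58.28, 71.71], [-173.87, 95.51], [-174.79, -0.11], [-173.66, 173.66]. Speed limits (degrees/s): [136.94, 136.94, 172.46, 180, 180, 180].

## Interface

Orientations are given as a 3x3 rotation matrix whose columns are the frame's x, y, z axes.
In Python, from station import ctrl, read_camera, get_calibration, nets gives the robot as it stands. The module is installed in compiled form; this text tells all that it offers.
- The arm moves only by the tool drive_tool, never from a script. Its argument "moves" is one flat list of numbers, 5 for each row, row after row: the shift along the tool's x, y, z each as a share of 20 cm, from -1 to 1, then the turn about the tool's z as a share of 30 degrees, from -1 to 1, then the closure, from -1 (fully open) to 1 (shut). In form: [tx, ty, tz, twist, grip, tx, ty, tz, twist, grip, ...]. A call has 1 to 20 rows; each row is the pose to reach, as a shift and turn from the pose commanded when the call began, along the tool's axes at that moment; what a row does not reach only later rows make up. A row lasts 1/10 s, in which the tool goes at most 50 mm and 8.59 degrees, less where a joint would pass 70% of its speed; a pose out of reach is approached as far as the arm can. A call with a number of a shift or a turn outside -1 to 1 is refused whole. A call with a gripper value outside its range is refused whole. The fingers move at their own pace and stop on an object; the grip force is fixed at half the most. Time passes only in rows, so rows that repeat a pose let the fingers close. It gives the time, the measured TCP pose, the force, the opening and the grip force at its end, in the units of the state.
- ctrl.get_state(): the state, without advancing time (a new reading comes with each control period).
- read_camera(name): name is "side" or "top" or "wrist"; returns the picture (420x560x3 uint8, red, green, blue); there is no depth.
- get_calibration(name): a dict with "camera_matrix" (3x3 intrinsics, pixels), "k1" (the pictures are not rectified: a ray, as slopes to the right and down, at radius r is drawn at 1 + k1 r^2 times it, then the intrinsics apply), "xyz" and "attitude" of the camera in the world. Camera axes: x right, y down, z forward; pixel columns grow to the right and rows downward; lengths in m; the calibration is good to about 2 mm. A picture is of the moment at which its call begins: read the wrist's pose just before it. get_calibration takes no time and is no camera call; for the wrist camera it gives the pose at the moment of the call.
- ctrl.job_done(): hands the job in; it is judged then, once.
Trained networks look in the newest picture that a camera, given by its name, has taken for a name from the list of things; names that differ only in an ending like _2 or _b are one class to them, and where a whole thing is asked for, a point or a joint stands for the part that bears it (a point fixed in the world has none). Each returns a list of dicts, best first, with "conf" (0 to 1); they miss things now and then, are a little off and sometimes report something else, mostly with a low value. They report only what shows in the picture. A call takes as long as a camera call.
- nets.cut_out(camera, thing): "pixels" (420x560 bool, what is visible of it) and "extent" ([left, top, right, bottom] in pixels, round what is visible of it).
The state is a dict: "clock": time; "joint_pos": joint angles; "joint_vel": joint speeds; "effort": joint torques, N m; "tool_pos": TCP position; "eef_rot": TCP orientation; "ft_force": force on the tool from outside, world axes, zero at the start; "moment": the same for the moment, N m; "opening": finger opening in m; "grasp_force": force on a finger pad.
Only numpy, scipy, OpenCV 4.12 (cv2) and the standard library are available. Lean on these libraries where they do the work, as an engineer would, in place of code of your own. Each camera call takes 0.05 s, during which the arm holds its last target. There are 200 camera calls.

## Task

On the indexing turntable, stack the thick loose electronics tray squarely on the tray already fixed there, its connector on the same side as the fixed one's, and then lay the thin cover plate squarely on top, setting both down without dropping them. Then pull the black knob of the turntable's spring plunger straight up, fully back to its stop so that the pin is clear of its hole, and finish while still holding it there: I shall turn the table myself, so do not turn it. Leave everything else on the bench where it is.

Things in the scene. Friction and masses are not known exactly. Their poses are not given: they have to be found in the camera images.
- base_tray: Bare-metal electronics tray fixed on the middle of the turntable: 90 (x) by 60 (y) mm, 16 mm high, flat rim, open top, green board inside. Origin: centre of its underside, at z = 0.044; the pile stands on its rim, 16 mm higher. A 30 mm wide steel connector sticks 7 mm out of its +x end. The plunger stands beyond its -x end, 88 mm from its centre.
- base_conn (a point): Outer face of the fixed tray's connector, 52 mm from the tray's centre along its +x axis, 8 mm above its underside.
- module: Loose electronics tray like the fixed one but thicker: 90 (x) by 60 (y) mm, 20 mm high, about 0.19 kg, straight solid sides to grip across the 60 mm, open top with a green board below the rim. Origin: centre of its underside; z up. A 30 mm wide connector sticks 7 mm out of its +x end. Lies flat on the bench mat (mat top z = 0.002).
- module_conn (a point): Outer face of the loose tray's connector, 52 mm from its centre along its +x axis, 10 mm above its underside.
- cover: Loose plain metal cover plate, 90 mm (x) by 60 mm (y), 8 mm thick, about 0.11 kg, the same either way round. Origin at the centre of its underside; z up. Lies flat on the mat (mat top at z = 0.002).
- knob: Black round plunger knob at the turntable's rim: 31 mm diameter, 24 mm high, upright; origin at the centre of its underside, z = 0.086 with the pin home (top at 0.110); straight side to grip 5 to 20 mm above the origin. Below its underside: a 17 mm thick neck for 7 mm, then a nut 27 mm wide, then, 14 mm down, the top of the 36 mm wide bracket arm. Rises with the plunger.
- plunger (a joint): Travel of the index plunger, straight up: 0 = pin home, 8 mm deep in its hole in the turntable; 0.014 m = fully back against a hard stop, pin 6 mm clear of the disc. Its spring pulls it down with 6 N at home, 13 N fully back. It does not latch: let go, it snaps home.
- disc (a joint): Angle (rad) of the turntable, a steel disc of 200 mm diameter whose top is 44 mm above z = 0, on an aluminium base. 0 at the start, held by the pin (under 1 degree of play); with the pin out it turns by hand against a stiff friction of 0.4 N m.
- driver: Bystander: screwdriver, 200 mm long, 30 mm thick, lying; origin mid-length, x axis along it.
- multimeter: Bystander: hand multimeter, 180 x 84 x 41 mm, lying on its back; origin under its centre.
- tape: Bystander: roll of amber tape lying flat, outer diameter 90 mm, 19 mm high, 76 mm hole; origin under its centre.
- breakout: Bystander: green circuit board on a metal plate with two metal connectors, 105 x 75 x 32 mm; origin under its centre.
- parts_tray: Bystander: open black four-compartment tray of screws, 110 x 80 x 24 mm; origin under its centre.
- bottle: Bystander: white plastic bottle, diameter 56 mm, 120 mm high, standing; origin under its centre.
- adapter: Bystander: small grey and steel connector adapter, 43 x 53 x 14 mm; origin under its centre.

How it is judged (in metres and radians):
On the way, in this order (a step that is already met when the one before it is completed fails the run):
1. the thick tray rests squarely on the fixed tray, connectors on the same side, let go (x of module in the frame of base_tray between -0.004 and 0.004 m and y of module in the frame of base_tray between -0.004 and 0.004 m and z of module in the frame of base_tray between 0.014 and 0.018 m and angle between the x axis of module and the x axis of base_tray, either way round below 0.08 rad and angle between the z axis of module and the z axis of base_tray, either way round below 0.05 rad and linear speed of module below 0.02 m/s and x of module_conn in the frame of base_tray above 0.04 m and contact force between the fingers and module below 0.1 N), for 0.2 s.
2. the cover plate rests squarely on the thick tray, let go (x of module in the frame of base_tray between -0.004 and 0.004 m and y of module in the frame of base_tray between -0.004 and 0.004 m and z of module in the frame of base_tray between 0.014 and 0.018 m and angle between the x axis of each of module, cover and the x axis of base_tray, either way round below 0.08 rad and angle between the z axis of each of module, cover and the z axis of base_tray, either way round below 0.05 rad and linear speed of each of module, cover below 0.02 m/s and x of module_conn in the frame of base_tray above 0.04 m and x of cover in the frame of base_tray between -0.004 and 0.004 m and y of cover in the frame of base_tray between -0.004 and 0.004 m and z of cover in the frame of base_tray between 0.034 and 0.038 m and contact force between the fingers and cover below 0.1 N), for 0.2 s.
At the end, for the whole second after the job is handed in: Fingers hold the knob with plunger travel above 12 of 14 mm; turntable within 0.05 rad of its start; thick tray on the fixed tray and cover on it, each within 4 mm along both sides, 2 mm in height, 0.08 rad in direction, flat to 0.05 rad, still; connectors on the same side (all of step 2 and value of joint plunger above 0.012 m and contact force between the fingers and knob above 5 N and contact force between the fingers and module below 0.1 N and value of joint disc between -0.05 and 0.05 rad); the arm keeps its last pose, push and grip.
It fails at once if a bystander is moved by more than 30 mm (distance of any of driver, multimeter, tape, breakout, parts_tray, bottle, adapter from where it was at the start of the episode above 0.03 m).
It fails at once if the thick tray or the cover is dropped (falls free, faster than 0.45 m/s: about 10 mm) ((linear speed of module above 0.45 m/s and contact force between the fingers and module below 0.05 N) or (linear speed of cover above 0.45 m/s and contact force between the fingers and cover below 0.05 N)).
It fails at once if the turntable is turned by more than 0.05 rad (value of joint disc above 0.05 rad or value of joint disc below -0.05 rad).
It also fails if it takes over 64 s, if anything falls off the work surface, if the arm or the gripper's body presses on something with over 40 N, if the wrist force passes 120 N, or if a joint passes its speed limit or range.

## Working session

There is one attempt and no reset: what is moved stays moved. The work goes in short steps, Python scripts to look and compute and a tool call to move; the robot and the scene stay as the last step left them, time stands still between calls to the robot, and variables do not carry over. Pictures are saved under pics/ and viewed, at most 11 in all, crops included, and the job is handed in when it is done.

Besides the shell and the picture viewer there is one more tool, called after "Emit:" by a JSON object that holds its "method" and its "body". drive_tool: Moves the arm, as the interface text tells. Shift numbers are shares of 20 cm and turn numbers shares of 30 degrees, none past 1 either way. Its arguments: {"type":"object","properties":{"moves":{"type":"array","items":{"type":"number"}}},"required":["moves"]}

```bash
mkdir -p pics; cat > h.py <<'E'
import numpy as np, cv2
from station import ctrl, read_camera, get_calibration, nets
def snap(cam,name=None):
    c=get_calibration(cam); im=read_camera(cam)
    if name: cv2.imwrite(f'pics/{name}.png',cv2.cvtColor(im,cv2.COLOR_RGB2BGR))
    return im,c
def ray(c,uv):
    K=np.array(c['camera_matrix']); uv=np.atleast_2d(np.asarray(uv,float))
    d=np.c_[(uv[:,0]-K[0,2])/K[0,0],(uv[:,1]-K[1,2])/K[1,1]]; r=d.copy()
    for _ in range(20): r=d/(1+c['k1']*(r**2).sum(1,keepdims=True))
    return np.c_[r,np.ones(len(r))]@np.array(c['attitude']).T
def onz(c,uv,z):
    v=ray(c,uv); o=np.array(c['xyz']); return o+v*((z-o[2])/v[:,2:3])
def proj(c,P):
    K=np.array(c['camera_matrix']); p=(np.atleast_2d(P)-np.array(c['xyz']))@np.array(c['attitude'])
    s=p[:,:2]/p[:,2:3]; s=s*(1+c['k1']*(s**2).sum(1,keepdims=True)); return s*[K[0,0],K[1,1]]+[K[0,2],K[1,2]]
def rect(c,mask,z):
    k=cv2.findContours(mask.astype(np.uint8),0,1)[0]; k=max(k,key=cv2.contourArea)[:,0,:]
    P=onz(c,k,z)[:,:2].astype(np.float32)*1000
    return cv2.minAreaRect(P)
E
python3 - <<'E'
from h import *
print({k:v for k,v in ctrl.get_state().items()})
for cam in ['top','side','wrist']:
    im,c=snap(cam,cam+'0'); print(cam,c)
    for t,z in [('base_tray',.06),('module',.022),('cover',.01),('knob',.11),('module_conn',.012),('base_conn',.052)]:
        for r in nets.cut_out(cam,t)[:2]:
            if r['conf']>.3: print(t,round(r['conf'],2),r['extent'],rect(c,r['pixels'],z))
E
```

```text
{'clock': 0.0, 'joint_pos': array([ 8.07353083e+01,  2.05922202e+01,  6.35746044e-01, -2.03755961e-02,
       -7.01349224e+01, -1.65074055e+01]), 'joint_vel': array([ 0.00070982,  0.02037575, -0.00160323,  0.01678118, -0.11710639,
       -0.16231088]), 'effort': array([-3.52921438e-05, -5.82721317e+01,  2.93046409e+01,  6.99689627e+00,
        6.71296104e-03, -1.71416482e-04]), 'tool_pos': array([0.29329342, 0.6074319 , 0.22562799]), 'eef_rot': array([[ 9.00477995e-01, -4.34901179e-01, -5.86909298e-04],
       [-4.34901555e-01, -9.00476721e-01, -1.52049453e-03],
       [ 1.32766703e-04,  1.62441963e-03, -9.99998672e-01]]), 'ft_force': array([ 0.56625934,  0.0824211 , -0.28460974]), 'moment': array([-0.00983334, -0.00264432,  0.00341342]), 'grasp_force': 0.0, 'opening': 0.08736707875619878}
top {'camera_matrix': array([[505.67572735,   0.        , 288.82736571],
       [  0.        , 505.67572735, 209.63775368],
       [  0.        ,   0.        ,   1.        ]]), 'k1': -0.18357710002886998, 'xyz': array([0.39648223, 0.00592212, 1.74678847]), 'attitude': array([[-0.01676902, -0.991733
[... 1852 characters left out ...]
0] ((447.3076171875, 349.85260009765625), (95.61420440673828, 70.57524108886719), 3.47450590133667)
base_conn 0.71 [270.0, 191.7, 341.2, 242.1] ((576.0176391601562, 10.105003356933594), (183.9903106689453, 205.76744079589844), 12.767759323120117)
wrist {'camera_matrix': array([[322.82840631,   0.        , 278.2016956 ],
       [  0.        , 322.82840631, 212.61913743],
       [  0.        ,   0.        ,   1.        ]]), 'k1': -0.026772641942654836, 'xyz': array([0.36753691, 0.57377672, 0.38422125]), 'attitude': array([[-4.35596942e-01, -8.59206897e-01, -2.68363209e-01],
       [-9.00141488e-01,  4.16045130e-01,  1.29041664e-01],
       [ 7.77717814e-04,  2.97775012e-01, -9.54635762e-01]])}
```

```bash
python3 - <<'E'
import cv2,numpy as np
t=cv2.imread('pics/top0.png'); s=cv2.imread('pics/side0.png')
a=cv2.resize(t[150:300,150:410],None,fx=3,fy=3,interpolation=2)[:450,:780]
cv2.imwrite('pics/topc.png',a)
cv2.imwrite('pics/sidec.png',cv2.resize(s[140:360,250:400],None,fx=2.7,fy=2.7,interpolation=2))
E
```

```text
(no output)
```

View pics/topc.png

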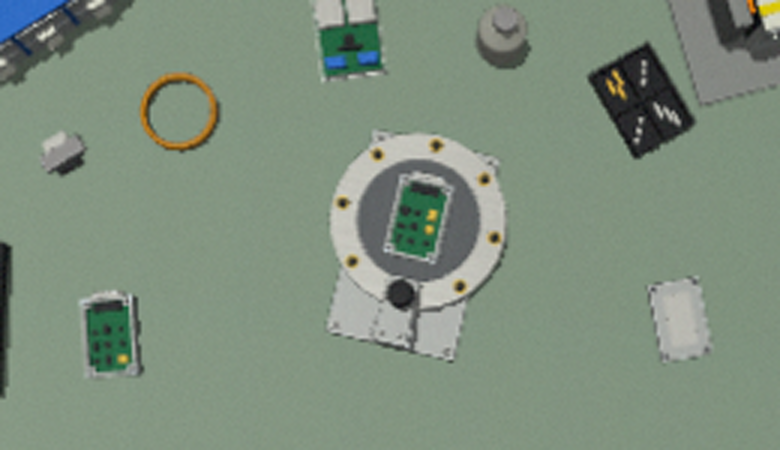

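View pics/sidec.png

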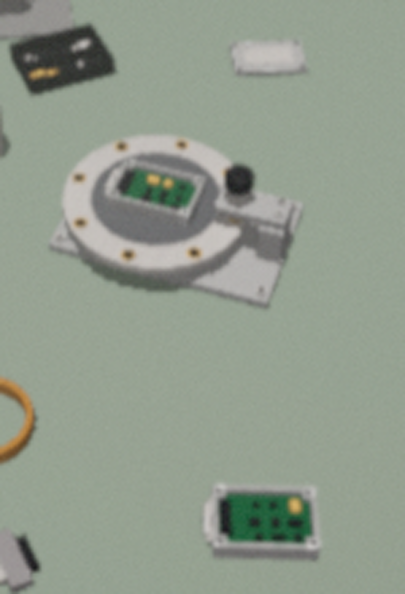

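The top view shows the loose tray lower left at about (110,335) in the crop, with its connector at the upper (+x) end. The fixed tray is in the middle of the disc with its connector also up and the knob below at (400,292). The cover is at (680,320). The side view confirms all of this. I'll move over the module next.

Emit:
{"method": "drive_tool", "body": {"moves": [1,0.84,0,-0.98,-1,1,0.84,0,-0.98,-1,1,0.84,0,-0.98,-1,1,0.84,0,-0.98,-1,1,0.84,0,-0.98,-1,1,0.84,0,-0.98,-1,1,0.84,0,-0.98,-1,1,0.84,0,-0.98,-1]}}

```text
clock: 1.85
tool_pos: [0.4007, 0.3701, 0.2269]
eef_rot: [[0.998, 0.063, 0.0], [0.063, -0.998, 0.001], [0.0, -0.001, -1.0]]
ft_force: [0.1, 0.7, 1.0]
opening: 0.0878
grasp_force: 0.0
```

```bash
cat >> h.py <<'E'
def yaw(R): R=np.array(R); return np.degrees(np.arctan2(R[1,0],R[0,0]))
def look(cam,t,z,name=None):
    im,c=snap(cam,name)
    for r in nets.cut_out(cam,t)[:2]:
        if r['conf']>.3: print(cam,t,round(r['conf'],2),r['extent'],np.round(np.array(sum([list(np.ravel(q)) for q in rect(c,r['pixels'],z)],[])),2))
    return im,c
def st():
    s=ctrl.get_state(); print('t',round(s['clock'],2),'tcp',np.round(s['tool_pos'],4),'yaw',round(yaw(s['eef_rot']),2),'f',np.round(s['ft_force'],1),'open',round(s['opening'],4),'g',round(s['grasp_force'],1)); return s
def togo(xy,z,yw):
    s=st(); d=np.array([*xy,z])-s['tool_pos']; v=np.array(s['eef_rot']).T@d
    a=(yw-yaw(s['eef_rot'])+90)%180-90
    print('shares',np.round(v/.2,3),'twist',round(-a/30,3))
E
python3 - <<'E'
from h import *
st(); im,c=look('wrist','module',.022,'w1'); print(c)
E
```

```text
t 1.85 tcp [0.4007 0.3701 0.2269] yaw 3.6 f [0.1 0.7 1. ] open 0.0878 g 0.0
wrist module 0.83 [273.2, 101.1, 332.2, 186.3] [449.25 349.83  94.72  60.03   3.56]
{'camera_matrix': array([[322.82840631,   0.        , 278.2016956 ],
       [  0.        , 322.82840631, 212.61913743],
       [  0.        ,   0.        ,   1.        ]]), 'k1': -0.026772641942654836, 'xyz': array([0.48261307, 0.37631347, 0.38451523]), 'attitude': array([[ 6.18143061e-02, -9.52793644e-01, -2.97259589e-01],
       [-9.98087532e-01, -5.88541047e-02, -1.89069470e-02],
       [ 5.19471995e-04,  2.97859809e-01, -9.54609483e-01]])}
```

View pics/w1.png

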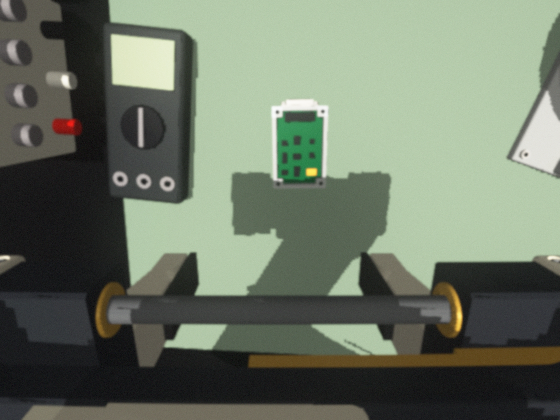

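The wrist image shows the module directly below the camera, rim from about (272,106) to (327,187) with the connector at the top. I'll fit the rim rectangle for accuracy.

```bash
cat >> h.py <<'E'
from scipy.optimize import minimize
def edges(n=25,conn=True):
    P=[];N=[]
    for s in np.linspace(-.9,.9,n):
        P+=[(45*s,30),(45*s,-30),(-45,30*s)]; N+=[(0,1),(0,-1),(-1,0)]
        if not conn or abs(s)>.56: P+=[(45,30*s)]; N+=[(1,0)]
    return np.array(P)/1000,np.array(N)/1000.
def fit(im,c,z,p0,conn=True,b=1.5):
    g=cv2.GaussianBlur(cv2.cvtColor(im,cv2.COLOR_RGB2GRAY).astype(np.float32),(0,0),.6)
    P,N=edges(conn=conn)
    def val(p,k):
        a=np.radians(p[2]); R=np.array([[np.cos(a),-np.sin(a)],[np.sin(a),np.cos(a)]])
        Q=(P+k*N)@R.T+np.array(p[:2])/1000
        uv=proj(c,np.c_[Q,np.full(len(Q),z)]).astype(np.float32)
        return cv2.remap(g,uv[None,:,0],uv[None,:,1],cv2.INTER_CUBIC)[0]
    f=lambda p:-np.mean(np.clip(val(p,-b)-val(p,b),-10,60))
    best=None
    for dx in (-6,-3,0,3,6):
        for dy in (-6,-3,0,3,6):
            for da in (-4,0,4):
                p=np.array(p0)+[dx,dy,da]; v=f(p)
                if best is None or v<best[0]: best=(v,p)
    S=best[1]+np.array([[0,0,0],[2,0,0],[0,2,0],[0,0,2]])
    r=minimize(f,best[1],method='Nelder-Mead',options=dict(initial_simplex=S,xatol=.02,fatol=.01))
    return np.round(r.x,2),round(-r.fun,1)
E
python3 - <<'E'
from h import *
im,c=snap('wrist'); 
for b in (1,1.5,2.5): print(fit(im,c,.022,[445.8,349.5,3.6],b=b))
t=cv2.imread('pics/top0.png')[:,:,::-1].copy(); ct=get_calibration('top')
for b in (1.5,2.5): print('top',fit(t,ct,.022,[445.8,349.5,3.6],b=b))
for y in(-14,-10): print('topbase',fit(t,ct,.06,[572,0,y],b=2))
print('topcover',fit(t,ct,.01,[452.8,-306.7,8.95],b=2,conn=False))
p=fit(im,c,.022,[445.8,349.5,3.6])[0]; P,_=edges(); a=np.radians(p[2]);Q=P@np.array([[np.cos(a),-np.sin(a)],[np.sin(a),np.cos(a)]]).T+p[:2]/1000
for u,v in proj(c,np.c_[Q,np.full(len(Q),.022)]): im[int(round(v)),int(round(u))]=(255,0,0)
cv2.imwrite('pics/fit1.png',cv2.resize(im[80:210,240:360,::-1],None,fx=4,fy=4,interpolation=0))
E
```

```text
(array([446.07, 350.35,   4.14]), np.float64(20.0))
(array([446.  , 350.35,   4.2 ]), np.float64(26.1))
(array([445.87, 350.32,   4.04]), np.float64(28.2))
top (array([443.7 , 348.83,   4.1 ]), np.float64(13.2))
top (array([443.9 , 348.93,   4.48]), np.float64(16.4))
topbase (array([569.44,  -6.47, -14.39]), np.float64(30.0))
topbase (array([569.44,  -6.47, -14.39]), np.float64(30.0))
topcover (array([ 453.06, -307.69,    9.37]), np.float64(16.8))
```

View pics/fit1.png

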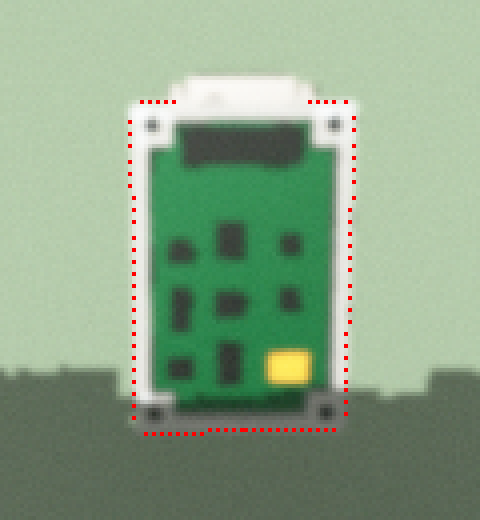

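The fit matches the rim closely: module at (446.0, 350.4) mm, yaw 4.15°. I'll descend onto it in two steps.

Emit:
{"method": "drive_tool", "body": {"moves": [0.22,0.113,0.3,-0.018,-1,0.22,0.113,0.5,-0.018,-1,0.22,0.113,0.7,-0.018,-1,0.22,0.113,0.85,-0.018,-1,0.22,0.113,0.91,-0.018,-1,0.22,0.113,0.91,-0.018,-1,0.22,0.113,0.91,-0.018,-1]}}

```text
clock: 2.7
tool_pos: [0.4464, 0.3513, 0.0459]
eef_rot: [[0.997, 0.074, 0.001], [0.074, -0.997, 0.001], [0.001, -0.001, -1.0]]
ft_force: [-0.1, -0.4, 0.6]
opening: 0.0876
grasp_force: 0.0
```

```bash
python3 - <<'E'
from h import *
togo([.4460,.35035],.005,4.15)
E
```

```text
t 2.7 tcp [0.4464 0.3513 0.0459] yaw 4.25 f [-0.1 -0.4  0.6] open 0.0876 g 0.0
shares [-0.003  0.005  0.205] twist 0.003
```

Emit:
{"method": "drive_tool", "body": {"moves": [-0.003,0.005,0.1,0,-1,-0.003,0.005,0.17,0,-1,-0.003,0.005,0.205,0,-1,-0.003,0.005,0.205,0,-1,-0.003,0.005,0.205,0,1,-0.003,0.005,0.205,0,1,-0.003,0.005,0.205,0,1,-0.003,0.005,0.205,0,1,-0.003,0.005,0.205,0,1,-0.003,0.005,0.205,0,1,-0.003,0.005,0.205,0,1,-0.003,0.005,0.205,0,1]}}

```text
clock: 3.9
tool_pos: [0.4456, 0.349, 0.004]
eef_rot: [[0.997, 0.073, 0.0], [0.073, -0.997, 0.0], [0.0, -0.0, -1.0]]
ft_force: [-1.3, -1.0, 5.9]
opening: 0.0596
grasp_force: 30.0
```

```bash
python3 - <<'E'
from h import *
s=st(); togo([.446,.35],.2,4.15)
im,c=snap('wrist','w2'); print(fit(im,c,.022,[446,350.4,4.15]))
E
```

```text
t 3.9 tcp [0.4456 0.349  0.004 ] yaw 4.18 f [-1.3 -1.   5.9] open 0.0596 g 30.0
t 3.9 tcp [0.4456 0.349  0.004 ] yaw 4.18 f [-1.3 -1.   5.9] open 0.0596 g 30.0
shares [ 0.003 -0.005 -0.98 ] twist 0.001
(array([442.28, 349.46,   4.49]), np.float64(27.3))
```

View pics/w2.png

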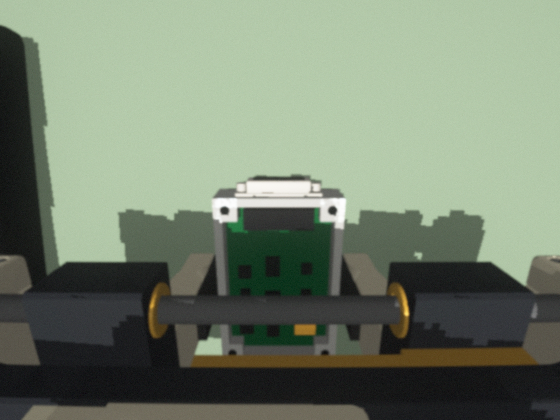

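Grasp is good: opening 59.6 mm, grip 30 N, module between the fingers. Next I'll lift and carry it to a viewing pose behind the fixed tray.

Emit:
{"method": "drive_tool", "body": {"moves": [0,0,-0.05,0,1,0,0,-0.15,0,1,0,0,-0.3,0,1,0,0,-0.5,0,1,0,0,-0.7,0,1,0,0.1,-0.9,0.1,1,0,0.3,-1,0.2,1,0,0.5,-1,0.4,1,0,0.7,-1,0.62,1,0,0.85,-1,0.62,1,0,0.96,-1,0.62,1,0,1,-1,0.62,1,0,1,-1,0.62,1]}}

```text
clock: 5.25
tool_pos: [0.4597, 0.1484, 0.2039]
eef_rot: [[0.968, -0.251, 0.0], [-0.251, -0.968, 0.0], [-0.0, -0.0, -1.0]]
ft_force: [0.6, 0.8, -1.2]
opening: 0.0597
grasp_force: 30.0
```

```bash
python3 - <<'E'
from h import *
togo([.518,.009],.265,-14.4)
E
```

```text
t 5.25 tcp [0.4597 0.1484 0.2039] yaw -14.52 f [ 0.6  0.8 -1.2] open 0.0597 g 30.0
shares [ 0.457  0.602 -0.306] twist -0.004
```

Emit:
{"method": "drive_tool", "body": {"moves": [0.1,0.1,-0.1,0,1,0.25,0.3,-0.2,0,1,0.4,0.5,-0.306,0,1,0.457,0.58,-0.306,0,1,0.457,0.602,-0.306,0,1,0.457,0.602,-0.306,0,1,0.457,0.602,-0.306,0,1,0.457,0.602,-0.306,0,1]}}

```text
clock: 6.05
tool_pos: [0.5182, 0.011, 0.2645]
eef_rot: [[0.969, -0.248, -0.0], [-0.248, -0.969, 0.0], [-0.0, 0.0, -1.0]]
ft_force: [-0.3, -0.1, -0.9]
opening: 0.0601
grasp_force: 30.0
```

```bash
python3 - <<'E'
from h import *
s=st(); im,c=snap('wrist','w3')
for b in(1,1.5,2.5): r=fit(im,c,.06,[571.5,-5,-14.4],b=b); print(r)
p=r[0]; P,_=edges(); a=np.radians(p[2]);Q=P@np.array([[np.cos(a),-np.sin(a)],[np.sin(a),np.cos(a)]]).T+p[:2]/1000
for u,v in proj(c,np.c_[Q,np.full(len(Q),.06)]): im[int(round(v)),int(round(u))]=(255,0,0)
cv2.imwrite('pics/fit3.png',cv2.resize(im[60:360,160:400,::-1],None,fx=2,fy=2,interpolation=0))
# held module, rim z = tcp+~.0175
z=s['tool_pos'][2]+.018
print('held',fit(im,c,z,[s['tool_pos'][0]*1000,s['tool_pos'][1]*1000,yaw(s['eef_rot'])]))
E
```

```text
t 6.05 tcp [0.5182 0.011  0.2645] yaw -14.35 f [-0.3 -0.1 -0.9] open 0.0601 g 30.0
(array([572.6 ,  -5.31, -13.99]), np.float64(44.5))
(array([572.84,  -5.54, -14.3 ]), np.float64(50.6))
(array([573.24,  -5.96, -14.61]), np.float64(50.9))
held (array([515.11,  13.53, -14.36]), np.float64(21.2))
```

View pics/fit3.png

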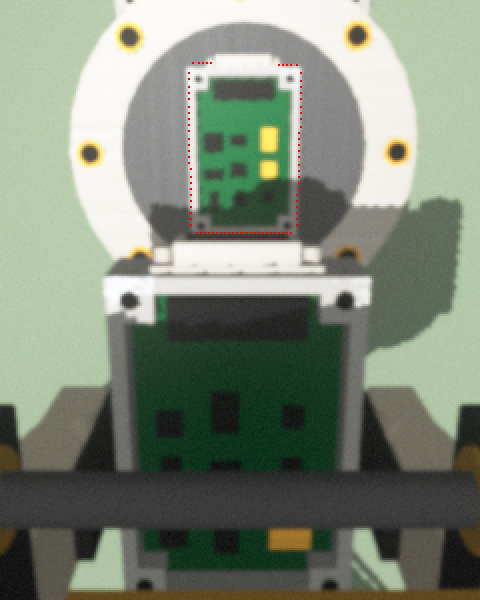

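The fixed tray's rim sits at rows 65–232 of the crop, in front of the held module, and the fitted outline lies on it. The pose readings seem noisy, so I'll average a few.

```bash
python3 - <<'E'
from h import *
from scipy.spatial.transform import Rotation as Ro
T=[];F=[];H=[];C=[]
for i in range(8):
    s=ctrl.get_state(); im,c=snap('wrist'); T.append([*s['tool_pos']*1000,yaw(s['eef_rot'])]); C.append(np.array(c['xyz'])*1000)
    F.append(fit(im,c,.06,[572.7,-5.4,-14.1],b=1.3)[0]); 
    H.append(fit(im,c,s['tool_pos'][2]+.018,[516,12.,-14.4])[0])
for n,a in zip('TFHC',(T,F,H,C)): print(n,np.round(np.mean(a,0),2),np.round(np.std(a,0),2))
R=np.array(s['eef_rot']);print('cam in tool',R.T@(np.mean(C,0)-np.mean(T,0)[:3]))
v=R.T[:2,:2]@(np.mean(F,0)[:2]-np.mean(T,0)[:2]);print('base in tool',v)
print('held in tool',R.T[:2,:2]@(np.mean(H,0)[:2]-np.mean(T,0)[:2]))
print(np.round(ctrl.get_state()['joint_pos'],3))
E
```

```text
T [518.31  10.55 264.71 -14.37] [0.05 0.3  0.07 0.03]
F [572.91  -5.5  -14.12] [0.08 0.09 0.16]
H [515.54  11.81 -12.13] [0.19 0.47 1.44]
C [597.91  -8.36 422.35] [0.03 0.33 0.08]
cam in tool [  81.81139603   -1.50378254 -157.64031507]
base in tool [56.87660505  1.95066248]
held in tool [-2.99462835 -0.53095837]
[ 2.2820e+01  4.2980e+00 -1.5350e+01  2.0000e-03 -7.0348e+01  5.2761e+01]
```

```bash
python3 - <<'E'
from h import *
s=ctrl.get_state(); im,c=snap('wrist'); g=cv2.cvtColor(im,cv2.COLOR_RGB2GRAY).astype(int)
print('rows190-206, cols 216,222,280,335:'); 
for r in range(186,212): print(r,g[r,[216,222,280,335,340]])
print('row204 left',g[204,206:222],'right',g[204,335:352])
T=s['tool_pos'];R=np.array(s['eef_rot'])
for x in (.5,-3): 
  for h in (.016,.018): print(x,h,proj(c,np.array([T+R@np.array([x/1000+a,b,-h]) for a,b in ((.045,-.03),(.045,.03),(.052,0))])).round(1).tolist())
E
```

```text
rows190-206, cols 216,222,280,335:
186 [242 241 245  69 137]
187 [241 234 246  56 132]
188 [237 204 245  68 133]
189 [228 148 244  85 130]
190 [210 108 242  92 130]
191 [185 100 241  90 120]
192 [157 103 238  90 110]
193 [134  99 235  95 100]
194 [118 100 237  89  95]
195 [103 102 226  91  95]
196 [110 103 179  91  99]
197 [144 128 142 117 130]
198 [219 180 172 176 202]
199 [247 221 215 222 244]
200 [249 232 230 235 251]
201 [246 235 231 237 252]
202 [242 235 231 235 252]
203 [239 235 230 234 250]
204 [236 232 231 235 246]
205 [237 210 228 223 246]
206 [238 153 207 187 249]
207 [241  96 147 134 252]
208 [246  73  73  91 253]
209 [250  61  50  71 253]
210 [251  59  50  67 253]
211 [252  63  50  78 252]
row204 left [193 195 191 194 197 207 229 242 246 241 236 237 243 247 247 241] right [235 246 249 247 245 246 245 242 242 231 183 126 103  98 103  99 100]
0.5 0.016 [[214.9, 196.0], [347.4, 195.8], [281.2, 180.7]]
0.5 0.018 [[214.0, 197.1], [348.3, 196.9], [281.2, 181.6]]
-3 0.016 [[215.3, 203.4], [346.9, 203.3], [281.2, 188.3]]
-3 0.018 [[214.5, 204.6], [347.8, 204.5], [281.2, 189.3]]
```

The held module's far edge (row 197.6) gives an x offset of about 0.3 mm in the tool. Its sides show a camera bias of about -1.3 mm in tool y. Correcting for both, I'll go over the fixed tray and lower to just above the seat.

Emit:
{"method": "drive_tool", "body": {"moves": [0.1,0.016,0,0,1,0.2,0.016,0.1,0,1,0.2825,0.016,0.25,0,1,0.2825,0.016,0.45,0,1,0.2825,0.016,0.65,0,1,0.2825,0.016,0.8,0,1,0.2825,0.016,0.9,0,1,0.2825,0.016,0.948,0,1,0.2825,0.016,0.948,0,1,0.2825,0.016,0.948,0,1,0.2825,0.016,0.948,0,1]}}

```text
clock: 7.65
tool_pos: [0.5734, -0.007, 0.0766]
eef_rot: [[0.969, -0.249, 0.002], [-0.249, -0.969, 0.001], [0.002, -0.001, -1.0]]
ft_force: [-0.2, 0.5, -2.0]
opening: 0.0597
grasp_force: 30.0
```

```bash
python3 - <<'E'
from h import *
for i in range(4): read_camera('wrist')
togo([.57225,-.0066],.062,-14.3)
look('side','module',.09,'s4')
E
```

```text
t 7.85 tcp [ 0.5727 -0.0071  0.076 ] yaw -14.43 f [ 0.2  0.2 -1.5] open 0.0599 g 30.0
shares [-0.003 -0.002  0.07 ] twist -0.004
side module 0.7 [288.1, 194.6, 329.7, 216.1] [541.41   6.56  79.81  31.84  75.67]
side module 0.33 [240.3, 333.8, 265.8, 364.0] [644.94 450.61  44.55  47.83  72.56]
```

Emit:
{"method": "drive_tool", "body": {"moves": [-0.003,-0.002,0.03,0,1,-0.003,-0.002,0.05,0,1,-0.003,-0.002,0.062,0,1,-0.003,-0.002,0.068,0,1,-0.003,-0.002,0.07,0,1,-0.003,-0.002,0.07,0,1,-0.003,-0.002,0.07,0,1]}}

```text
clock: 8.65
tool_pos: [0.5715, -0.0068, 0.062]
eef_rot: [[0.969, -0.249, -0.0], [-0.249, -0.969, -0.0], [-0.0, 0.0, -1.0]]
ft_force: [-5.1, -0.1, 9.5]
opening: 0.0602
grasp_force: 30.0
```

Contact at z 0.062 with about 9.5 N of force, so the module is seated. I'll release, rise clear and look.

Emit:
{"method": "drive_tool", "body": {"moves": [-0.003,-0.002,0.07,0,0.6,-0.003,-0.002,0.07,0,0,-0.003,-0.002,0.07,0,-0.5,-0.003,-0.002,0.07,0,-1,-0.003,-0.002,0.07,0,-1,-0.003,-0.002,0.07,0,-1,-0.003,-0.002,0.07,0,-1,-0.003,-0.002,0,0,-1,-0.003,-0.002,-0.2,0,-1,-0.05,-0.002,-0.4,0,-1,-0.15,-0.002,-0.6,0,-1,-0.25,-0.002,-0.8,0,-1,-0.285,-0.002,-0.97,0,-1,-0.285,-0.002,-0.97,0,-1,-0.285,-0.002,-0.97,0,-1,-0.285,-0.002,-0.97,0,-1]}}

```text
clock: 10.25
tool_pos: [0.5163, 0.0078, 0.2541]
eef_rot: [[0.968, -0.249, -0.002], [-0.249, -0.968, -0.0], [-0.002, 0.001, -1.0]]
ft_force: [0.0, 0.0, 0.4]
opening: 0.0875
grasp_force: 0.0
```

```bash
python3 - <<'E'
from h import *
s=st(); F=[]
for i in range(3):
    im,c=snap('wrist','w5'); F.append(fit(im,c,.08,[573,-6,-14.3],b=1.3)[0])
print(F); s=st()
p=np.mean(F,0); P,_=edges(); a=np.radians(p[2]);M=np.array([[np.cos(a),-np.sin(a)],[np.sin(a),np.cos(a)]])
Q=P@M.T+p[:2]/1000
d=im.copy()
for u,v in proj(c,np.c_[Q,np.full(len(Q),.08)]): d[int(round(v)),int(round(u))]=(255,0,0)
# outline of base rim expected
b=np.array([572.9,-5.5]); a=np.radians(-14.12);M=np.array([[np.cos(a),-np.sin(a)],[np.sin(a),np.cos(a)]])
print('module rel base, mm',M.T@(p[:2]-b),p[2]+14.2)
cv2.imwrite('pics/fit5.png',cv2.resize(d[40:260,160:400,::-1],None,fx=2.7,fy=2.7,interpolation=0))
E
```

```text
t 10.25 tcp [0.5163 0.0078 0.2541] yaw -14.44 f [0.  0.  0.4] open 0.0875 g 0.0
[array([572.27,  -5.59, -14.8 ]), array([572.27,  -5.43, -14.53]), array([572.22,  -4.94, -13.67])]
t 10.4 tcp [0.5164 0.0077 0.2538] yaw -14.44 f [ 0.5 -0.1  0.1] open 0.0872 g 0.0
module rel base, mm [-0.67104051  0.01680502] -0.13333333333333464
```

View pics/fit5.png

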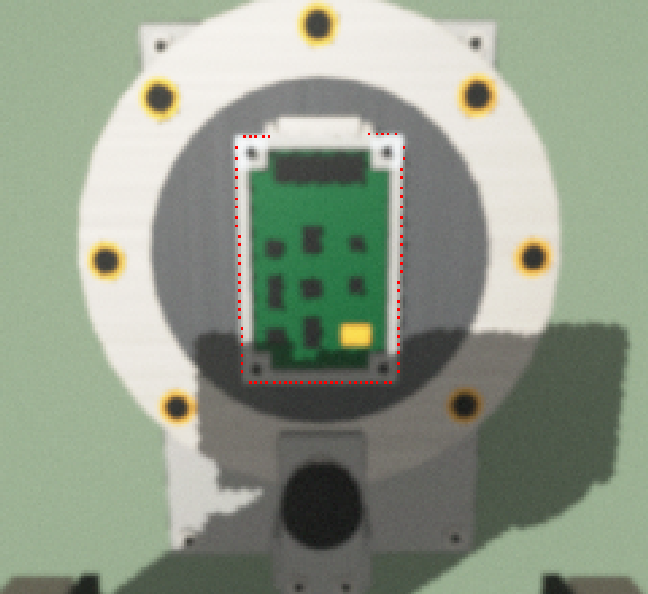

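The module sits squarely on the fixed tray: rim at crop (237–402, 136–382), offset about 0.7 mm, connector up. The knob shows at crop (321,505). I'll measure it here, then go for the cover.

Emit:
{"method": "drive_tool", "body": {"moves": [0,0.15,0,-0.1,-1,0,0.4,0,-0.3,-1,0,0.65,0,-0.5,-1,-0.05,0.85,0,-0.7,-1,-0.1,1,0,-0.79,-1,-0.1,1,0,-0.79,-1,-0.1,1,0,-0.79,-1]}}

```text
clock: 11.1
tool_pos: [0.4472, -0.1815, 0.2546]
eef_rot: [[0.987, 0.159, -0.001], [0.159, -0.987, 0.0], [-0.001, -0.0, -1.0]]
ft_force: [0.2, -0.1, -0.7]
opening: 0.0878
grasp_force: 0.0
```

```bash
python3 - <<'E'
from h import *
togo([.411,-.315],.215,9.4)
E
```

```text
t 11.1 tcp [ 0.4472 -0.1815  0.2546] yaw 9.13 f [ 0.2 -0.1 -0.7] open 0.0878 g 0.0
shares [-0.284  0.631  0.198] twist -0.009
```

Emit:
{"method": "drive_tool", "body": {"moves": [-0.1,0.25,0.1,0,-1,-0.2,0.5,0.198,-0.009,-1,-0.284,0.631,0.198,-0.009,-1,-0.284,0.631,0.198,-0.009,-1,-0.284,0.631,0.198,-0.009,-1,-0.284,0.631,0.198,-0.009,-1]}}

```text
clock: 11.7
tool_pos: [0.4126, -0.3138, 0.2154]
eef_rot: [[0.986, 0.166, -0.0], [0.166, -0.986, 0.0], [-0.0, -0.0, -1.0]]
ft_force: [-0.7, 0.1, 0.3]
opening: 0.0876
grasp_force: 0.0
```

```bash
python3 - <<'E'
from h import *
c0=None
st(); F=[]
look('wrist','cover',.01)
for i in range(4):
    s=ctrl.get_state(); im,c=snap('wrist'); F.append(fit(im,c,.01,[455,-307.5,9.4],b=1.3,conn=False)[0])
print(np.array(F)); s=st(); p=np.mean(F,0)
R=np.array(s['eef_rot']); 
t=p[:2]/1000+R[:2,1]*.0013
print('true',t); togo(t,.045,p[2])
d=im.copy(); P,_=edges(conn=False); a=np.radians(p[2]);M=np.array([[np.cos(a),-np.sin(a)],[np.sin(a),np.cos(a)]])
for u,v in proj(c,np.c_[P@M.T+p[:2]/1000,np.full(len(P),.01)]): d[int(round(v)),int(round(u))]=(255,0,0)
cv2.imwrite('pics/fit6.png',cv2.resize(d[60:260,180:380,::-1],None,fx=2.5,fy=2.5,interpolation=0))
E
```

```text
t 11.7 tcp [ 0.4126 -0.3138  0.2154] yaw 9.57 f [-0.7  0.1  0.3] open 0.0876 g 0.0
wrist cover 0.59 [250.4, 103.6, 307.9, 187.6] [ 456.47 -305.12   89.94   61.08    8.98]
[[ 455.59 -304.39    8.88]
 [ 455.58 -304.53    9.11]
 [ 455.65 -304.42    8.82]
 [ 455.84 -304.43    9.  ]]
t 12.0 tcp [ 0.4123 -0.3138  0.2158] yaw 9.62 f [ 0.4 -0.2  1. ] open 0.0877 g 0.0
true [ 0.45588219 -0.30572423]
t 12.0 tcp [ 0.4123 -0.3138  0.2158] yaw 9.62 f [ 0.4 -0.2  1. ] open 0.0877 g 0.0
shares [ 0.221 -0.004  0.854] twist 0.022
```

View pics/fit6.png

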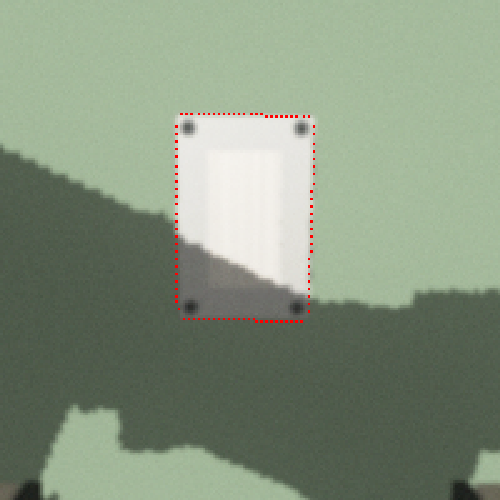

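The cover fit is clean: outline at crop (177–313, 114–320). I'll descend and grasp it.

Emit:
{"method": "drive_tool", "body": {"moves": [0.1,0,0.2,0.022,-1,0.221,-0.004,0.4,0.022,-1,0.221,-0.004,0.6,0.022,-1,0.221,-0.004,0.8,0.022,-1,0.221,-0.004,0.854,0.022,-1,0.221,-0.004,0.854,0.022,-1,0.221,-0.004,0.854,0.022,-1,0.221,-0.004,0.854,0.022,-1]}}

```text
clock: 12.8
tool_pos: [0.4568, -0.3069, 0.047]
eef_rot: [[0.988, 0.155, 0.004], [0.155, -0.988, -0.001], [0.003, 0.002, -1.0]]
ft_force: [0.3, 1.1, 0.8]
opening: 0.0881
grasp_force: 0.0
```

```bash
python3 - <<'E'
from h import *
togo([.4559,-.3057],.0042,8.95)
E
```

```text
t 12.8 tcp [ 0.4568 -0.3069  0.047 ] yaw 8.9 f [0.3 1.1 0.8] open 0.0881 g 0.0
shares [-0.004 -0.007  0.214] twist -0.002
```

Emit:
{"method": "drive_tool", "body": {"moves": [-0.002,-0.004,0.1,0,-1,-0.002,-0.004,0.17,0,-1,-0.002,-0.004,0.2,0,-1,-0.002,-0.004,0.207,0,-1,-0.002,-0.004,0.207,0,-1,-0.002,-0.004,0.207,0,-1]}}

```text
clock: 13.4
tool_pos: [0.4554, -0.3059, 0.0043]
eef_rot: [[0.988, 0.154, 0.002], [0.154, -0.988, -0.001], [0.001, 0.001, -1.0]]
ft_force: [-0.7, -0.7, 0.3]
opening: 0.0878
grasp_force: 0.0
```

```bash
python3 - <<'E'
from h import *
togo([.4559,-.3057],.0042,8.95)
E
```

```text
t 13.4 tcp [ 0.4554 -0.3059  0.0043] yaw 8.89 f [-0.7 -0.7  0.3] open 0.0878 g 0.0
shares [ 0.003 -0.001  0.001] twist -0.002
```

Emit:
{"method": "drive_tool", "body": {"moves": [0.002,0,0,0,0,0.002,0,0,0,1,0.002,0,0,0,1,0.002,0,0,0,1,0.002,0,0,0,1,0.002,0,0,0,1,0.002,0,0,0,1,0.002,0,0,0,1]}}

```text
clock: 14.2
tool_pos: [0.4552, -0.3056, 0.0034]
eef_rot: [[0.988, 0.154, 0.0], [0.154, -0.988, -0.0], [0.0, 0.0, -1.0]]
ft_force: [-0.6, 0.3, 1.8]
opening: 0.0596
grasp_force: 30.0
```

```bash
python3 - <<'E'
from h import *
togo([.5035,.010],.2,-14.3)
E
```

```text
t 14.2 tcp [ 0.4552 -0.3056  0.0034] yaw 8.88 f [-0.6  0.3  1.8] open 0.0596 g 30.0
shares [ 0.482 -1.522 -0.983] twist 0.773
```

Emit:
{"method": "drive_tool", "body": {"moves": [0,0,-0.05,0,1,0,0,-0.15,0,1,0,0,-0.3,0,1,0,0,-0.5,0,1,0,0,-0.7,0,1,0.05,-0.1,-0.9,0.1,1,0.1,-0.3,-1,0.2,1,0.2,-0.5,-1,0.4,1,0.3,-0.7,-1,0.6,1,0.4,-0.85,-1,0.773,1,0.482,-0.96,-1,0.773,1,0.482,-1,-1,0.773,1,0.482,-1,-1,0.773,1]}}

```text
clock: 15.5
tool_pos: [0.5191, -0.0922, 0.2035]
eef_rot: [[0.969, -0.245, -0.0], [-0.245, -0.969, 0.0], [-0.0, -0.0, -1.0]]
ft_force: [0.7, -0.2, -1.0]
opening: 0.0598
grasp_force: 30.0
```

```bash
python3 - <<'E'
from h import *
togo([.5716,-.00655],.16,-14.3)
E
```

```text
t 15.5 tcp [ 0.5191 -0.0922  0.2035] yaw -14.2 f [ 0.7 -0.2 -1. ] open 0.0598 g 30.0
shares [ 0.149 -0.479  0.218] twist 0.003
```

Emit:
{"method": "drive_tool", "body": {"moves": [0.05,-0.1,0,0,1,0.1,-0.3,0,0.003,1,0.149,-0.43,0,0.003,1,0.149,-0.479,0,0.003,1,0.149,-0.479,0.1,0.003,1,0.149,-0.479,0.25,0.003,1,0.149,-0.479,0.4,0.003,1,0.149,-0.479,0.5,0.003,1,0.149,-0.479,0.542,0.003,1,0.149,-0.479,0.542,0.003,1,0.149,-0.479,0.542,0.003,1,0.149,-0.479,0.542,0.003,1]}}

```text
clock: 16.7
tool_pos: [0.573, -0.0077, 0.0964]
eef_rot: [[0.969, -0.249, 0.002], [-0.249, -0.969, 0.0], [0.002, -0.001, -1.0]]
ft_force: [0.6, -0.2, -0.5]
opening: 0.0596
grasp_force: 30.0
```

```bash
python3 - <<'E'
from h import *
for i in range(6): im,c=snap('wrist')
cv2.imwrite('pics/w7.png',cv2.resize(im[130:360,160:400,::-1],None,fx=2.5,fy=2.5))
togo([.5716,-.00655],.0814,-14.3)
E
```

```text
t 17.0 tcp [ 0.5722 -0.0076  0.0954] yaw -14.4 f [ 0.3  0.8 -1.4] open 0.0595 g 30.0
shares [-0.004 -0.004  0.07 ] twist -0.003
```

View pics/w7.png

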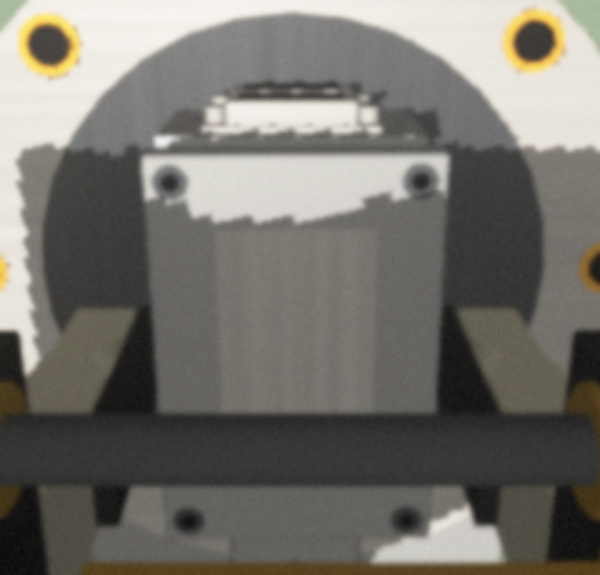

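The cover is held flat and level over the stack, with the connector still showing beyond it. I'll lower and seat it.

Emit:
{"method": "drive_tool", "body": {"moves": [-0.003,-0.004,0.03,0,1,-0.003,-0.004,0.05,0,1,-0.003,-0.004,0.06,0,1,-0.003,-0.004,0.066,0,1,-0.003,-0.004,0.068,0,1,-0.003,-0.004,0.068,0,1,-0.003,-0.004,0.068,0,1]}}

```text
clock: 17.7
tool_pos: [0.5718, -0.0068, 0.0814]
eef_rot: [[0.969, -0.249, 0.0], [-0.249, -0.969, 0.0], [0.0, -0.0, -1.0]]
ft_force: [-0.8, -0.6, -0.2]
opening: 0.0594
grasp_force: 30.0
```

Emit:
{"method": "drive_tool", "body": {"moves": [0,0,0.003,0,1,0,0,0.005,0,1,0,0,0.005,0,1]}}

```text
clock: 18.0
tool_pos: [0.5718, -0.0068, 0.0814]
eef_rot: [[0.969, -0.248, 0.001], [-0.248, -0.969, -0.0], [0.001, -0.0, -1.0]]
ft_force: [-5.1, 0.2, 8.9]
opening: 0.0598
grasp_force: 30.0
```

Seated at 8.9 N. I'll release, rise and view.

Emit:
{"method": "drive_tool", "body": {"moves": [0,0,0.005,0,0.6,0,0,0.005,0,0,0,0,0.005,0,-0.5,0,0,0.005,0,-1,0,0,0.005,0,-1,0,0,0.005,0,-1,0,0,0.005,0,-1,0,0,-0.1,0,-1,0,0,-0.3,0,-1,-0.1,0,-0.5,0,-1,-0.2,0,-0.7,0,-1,-0.285,0,-0.9,0,-1,-0.285,0,-0.97,0,-1,-0.285,0,-0.97,0,-1,-0.285,0,-0.97,0,-1,-0.285,0,-0.97,0,-1]}}

```text
clock: 19.6
tool_pos: [0.516, 0.0073, 0.2729]
eef_rot: [[0.969, -0.249, -0.002], [-0.249, -0.969, -0.001], [-0.002, 0.001, -1.0]]
ft_force: [0.2, -0.1, 0.4]
opening: 0.0878
grasp_force: 0.0
```

```bash
python3 - <<'E'
from h import *
s=st(); F=[];G=[]
for i in range(3):
    im,c=snap('wrist'); F.append(fit(im,c,.088,[572,-6,-14.3],b=1.3,conn=False)[0])
    for r in nets.cut_out('wrist','knob')[:1]: G.append([r['conf'],*r['extent']])
print(F,G); p=np.mean(F,0)
b=np.array([572.9,-5.5]); a=np.radians(-14.12);M=np.array([[np.cos(a),-np.sin(a)],[np.sin(a),np.cos(a)]])
print('cover rel base',M.T@(p[:2]-b))
k=np.array([572.6,-6.8])+M@[-88,0]; print('knob nominal',k)
s=st()
# dark blob near the nominal knob
g=cv2.cvtColor(im,cv2.COLOR_RGB2GRAY); u,v=proj(c,[*k/1000,.11])[0]; print('pred px',u,v)
d=im.copy(); cv2.circle(d,(int(u),int(v)),2,(255,0,0),-1)
P,_=edges(conn=False)
for x,y in proj(c,np.c_[P@M.T+p[:2]/1000,np.full(len(P),.088)]): d[int(round(y)),int(round(x))]=(255,0,0)
for t in np.linspace(0,6.28,60):
    x,y=proj(c,[k[0]/1000+.0155*np.cos(t),k[1]/1000+.0155*np.sin(t),.11])[0]; d[int(round(y)),int(round(x))]=(255,0,0)
cv2.imwrite('pics/fit8.png',cv2.resize(d[40:260,160:400,::-1],None,fx=2.7,fy=2.7,interpolation=0))
E
```

```text
t 19.6 tcp [0.516  0.0073 0.2729] yaw -14.42 f [ 0.2 -0.1  0.4] open 0.0878 g 0.0
[array([572.82,  -5.94, -14.15]), array([572.74,  -5.91, -13.96]), array([572.59,  -5.71, -13.96])] [[0.69, 266.1, 206.9, 293.7, 236.0], [0.55, 265.4, 205.2, 291.6, 236.0], [0.87, 267.3, 207.1, 294.2, 234.0]]
cover rel base [-0.09159735 -0.38738286]
knob nominal [487.25875117  14.66791206]
t 19.9 tcp [0.5164 0.0073 0.2737] yaw -14.41 f [ 0.6 -0.5  0.1] open 0.0879 g 0.0
pred px 279.2318153199409 222.89369887600475
```

View pics/fit8.png

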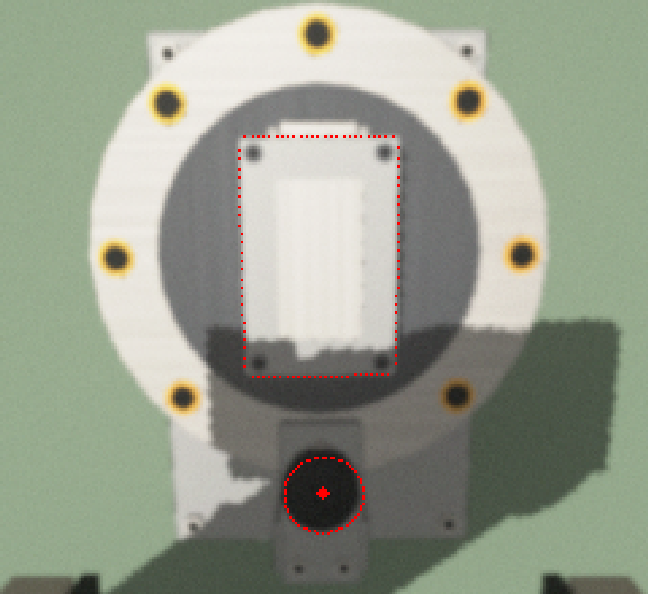

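The cover lies squarely (about 0.4 mm off) and the knob is where predicted, at crop (322,492). Next I'll go over the knob.

Emit:
{"method": "drive_tool", "body": {"moves": [-0.1,0,0.1,0,-1,-0.15,0,0.3,0,-1,-0.15,0,0.5,0,-1,-0.15,0,0.65,0,-1,-0.15,0,0.72,0,-1,-0.15,0,0.72,0,-1,-0.15,0,0.72,0,-1,-0.15,0,0.72,0,-1,-0.15,0,0.72,0,-1,-0.15,0,0.72,0,-1]}}

```text
clock: 20.9
tool_pos: [0.4879, 0.0151, 0.1312]
eef_rot: [[0.969, -0.249, 0.001], [-0.249, -0.969, 0.001], [0.001, -0.001, -1.0]]
ft_force: [-0.9, -0.6, 0.0]
opening: 0.0881
grasp_force: 0.0
```

```bash
python3 - <<'E'
from h import *
for i in range(3): im,c=snap('wrist')
togo([.4873,.0147],.0885,-14.3)
E
```

```text
t 21.05 tcp [0.4876 0.0149 0.1307] yaw -14.4 f [-0.8  0.2 -0.2] open 0.0877 g 0.0
shares [-0.001  0.002  0.211] twist -0.003
```

Emit:
{"method": "drive_tool", "body": {"moves": [0,0.001,0.08,0,-1,0,0.001,0.15,0,-1,0,0.001,0.19,0,-1,0,0.001,0.207,0,-1,0,0.001,0.207,0,-1,0,0.001,0.207,0,-1,0,0.001,0.207,0,0.5,0,0.001,0.207,0,1,0,0.001,0.207,0,1,0,0.001,0.207,0,1,0,0.001,0.207,0,1,0,0.001,0.207,0,1,0,0.001,0.207,0,1,0,0.001,0.207,0,1,0,0.001,0.207,0,1,0,0.001,0.207,0,1]}}

```text
clock: 22.65
tool_pos: [0.4873, 0.0146, 0.089]
eef_rot: [[0.969, -0.249, -0.0], [-0.249, -0.969, -0.0], [-0.0, 0.0, -1.0]]
ft_force: [-0.3, -1.0, -0.5]
opening: 0.0295
grasp_force: 30.0
```

Knob gripped with nothing forced sideways. I'll pull straight up in small steps.

Emit:
{"method": "drive_tool", "body": {"moves": [0,0.001,-0.01,0,1,0,0.001,-0.02,0,1,0,0.001,-0.03,0,1,0,0.001,-0.04,0,1,0,0.001,-0.05,0,1,0,0.001,-0.057,0,1,0,0.001,-0.063,0,1,0,0.001,-0.066,0,1,0,0.001,-0.066,0,1,0,0.001,-0.066,0,1,0,0.001,-0.066,0,1]}}

```text
clock: 23.75
tool_pos: [0.4873, 0.0146, 0.1021]
eef_rot: [[0.969, -0.249, -0.0], [-0.249, -0.969, 0.0], [-0.0, -0.0, -1.0]]
ft_force: [3.4, 2.0, -12.6]
opening: 0.0297
grasp_force: 30.0
```

It has risen 13.1 mm at 12.6 N, matching the spring with no slip. A little more should reach the stop.

Emit:
{"method": "drive_tool", "body": {"moves": [0,0,-0.003,0,1,0,0,-0.006,0,1,0,0,-0.007,0,1,0,0,-0.007,0,1,0,0,-0.007,0,1,0,0,-0.007,0,1]}}

```text
clock: 24.35
tool_pos: [0.4873, 0.0146, 0.1031]
eef_rot: [[0.969, -0.249, -0.0], [-0.249, -0.969, 0.0], [-0.0, -0.0, -1.0]]
ft_force: [5.2, 2.9, -17.7]
opening: 0.0297
grasp_force: 30.0
```

```bash
python3 - <<'E'
from h import *
for i in range(4): im,c=snap('side')
s=st()
cv2.imwrite('pics/s9.png',cv2.resize(im[150:260,250:390,::-1],None,fx=5,fy=5,interpolation=2))
E
```

```text
t 24.55 tcp [0.4872 0.0146 0.1031] yaw -14.41 f [  4.9   2.8 -17.2] open 0.0296 g 30.0
```

View pics/s9.png

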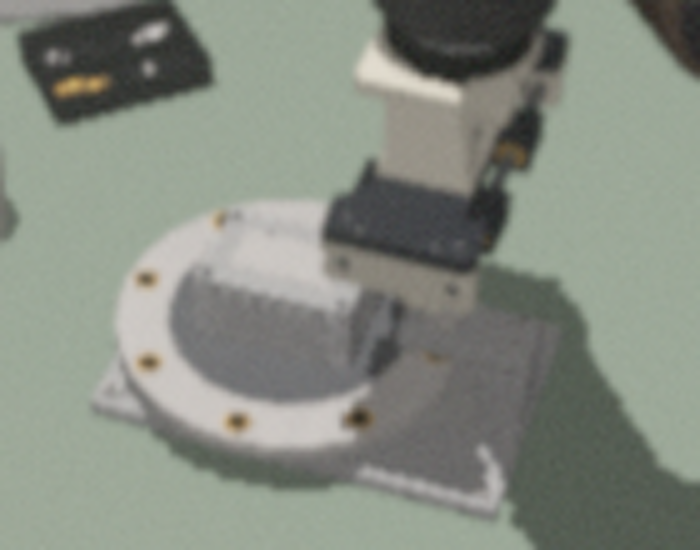

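The side view shows the stack undisturbed at crop (280,265) and the fingers holding the knob at (380,340). The knob is up 14.1 mm, and the force has jumped to 17 N, above the spring's 13 N, so it is on its stop. I'll hand the job in.

```bash
python3 -c "
from station import ctrl
print(ctrl.job_done())"
```

```text
the job is handed in; nothing more can be done
None
```

The thick tray (about 0.7 mm off) and the cover (about 0.4 mm off) are stacked squarely on the fixed tray with the connectors on the same side. The arm is holding the plunger knob up against its stop (14 mm travel), and I handed the job in at about 25 s; no verdict came back.

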